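# Turn the pantry stand and scan the container's label

### The job

Push the revolving stand round until the barcode label on its flip-top container is lined up with the red pointer on the base. Then pick up the blue hand scanner, hold its nose about 8 cm from the label, square to it and aimed at its middle, and keep it still there for at least a second. Finally lay the scanner gently flat inside its grey charging tray, leaving the stand at the pointer and the wooden spoon undisturbed on its rest.

Things in the scene. Friction and masses are not known exactly. Their poses are not given: they have to be found in the camera images.
- stand_base: Fixed grey plastic base of the revolving stand, a low disc 200 mm across and 14 mm high with a 30 mm wide tongue sticking out to radius 155 mm, 10 mm high, that carries the red pointer. Origin: centre of its underside on the ledge, on the stand's vertical turning axis; x points from the axis to the pointer, z up.
- stand (a joint): Angle (rad) of the turning disc about the vertical axis; 0 when the label is exactly at the red pointer, positive is counter-clockwise seen from above; it turns stiffly, stays where it is left, and has end stops at +-3.1. The wooden disc is 250 mm across, its top 30 mm above the ledge.
- label (a point): Centre of the barcode label (60 x 44 mm, white with black bars) on the upright outer face of the white flip-top container with green lid (90 mm wide, 60 mm deep, top 135 mm above the ledge) fixed on the disc, 76 mm from the turning axis and 85 mm above the ledge. x points straight out of the label, away from the axis; z up.
- post (a point): Upright steel push post, 14 mm thick, with a 20 mm black ball on top (the ball's top is 122 mm above the ledge), 105 mm from the turning axis directly across the disc from the label. This point is on the post's axis, 85 mm above the ledge. Two jars (52 mm across, tops 102 mm above the ledge) are fixed on the disc either side of it.
- pointer (a point): Tip region of the red pointer mark on the base's tongue, 140 mm from the turning axis, 12 mm above the ledge.
- scanner: Loose hand scanner wand lying flat on the ledge, 165 mm long, 28 mm high, 150 g. Blue handle 26 mm wide from x = -85 to +40 mm, black head 44 mm wide from x = +40 to +80 mm with a red window on the nose. Origin: underside, near the balance point; x points to the nose; z up, towards the yellow button.
- nose (a point): Centre of the scanner's red nose window, at 80, 0, 14 mm in the scanner's frame; the scanner looks along x.
- tray: Fixed grey charging tray, an open box 205 x 104 mm outside (x long), 13 mm high, walls and floor 5 mm thick. Origin: centre of its underside on the ledge. The scanner lies in it lengthways, either way round.
- spoon: Bystander: wooden spoon 210 mm long, lying on a fixed blue ceramic spoon rest (240 x 85 mm, 12 mm high); its top is under 40 mm above the ledge. x runs along the spoon.
Not all that is in view belongs to the job. What is meant by the scanner is not green, and is the larger of those in its own colour. What is shaped like the tray but turquoise is not meant.

How it is judged:
By the outcome, as a careful person would: the job done as asked, in the order asked, and still so for the second after the job is handed in, with the robot touching nothing.
It also fails if it takes over 72 s, if anything falls off the work surface, if the arm or the gripper's body presses on something with over 40 N, if the wrist force passes 120 N, or if a joint passes its speed limit or range.

### The arm

A 6-joint arm with a two-finger parallel gripper is mounted at the origin on the work surface. World frame = base frame: x ahead of the robot, y to its left, z up, the work surface at z = 0. Lengths are in m, angles in rad, forces in N, time in s.
With the tool pointing down it reaches from about 0.35 to 0.95 m from the base axis. Payload 17.4 kg.
Tool frame: the origin (TCP) lies midway between the tips of the shut fingers; the grasp point (between the pads) lies behind it (r.tcp_to_grasp is the z of the grasp point in the tool frame, in m); z points along the fingers, y is the line along which they close (so a half turn about z gives the same grasp; the last joint's range is limited). The gripper opens to 93 mm and grips with 3 to 60 N. Pads are 15 mm wide; open, the fingers measure 128 mm over their backs; the gripper's body (75 mm by 188 mm) begins 65 mm behind the grasp point.
Start: joints at [1.124, 0.116, 1.442, -0, 1.584, -0.038], TCP at [0.268, 0.619, 0.219] pointing down, gripper open.
Joint ranges: [-2.83, 2.83], [-0.83, 2.19], [0.07, 2.5], [-1.14, 4.28], [0.01, 3], [-2.97, 2.97]. Speed limits (rad/s): [1.89, 1.89, 2.22, 3.14, 3.14, 3.14].

### API

Orientations are given as a 3x3 rotation matrix whose columns are the frame's x, y, z axes.
In Python, from rig import get_obs, grab_frame, workorder, r gives the robot as it stands.
- The arm moves only by the shell command python3 -m creep 'ROWS' [OPENING] [FORCE]. ROWS is JSON, a list of rows, each a list of 2 entries, a list of its own where there are three numbers: the shift along the tool's x, y, z in cm, then the turn about the tool's z in degrees. In form: [[[dx, dy, dz], roll], ...]. A call has 1 to 5 rows; each row shifts and turns the commanded pose from where the row before left it, along the tool's axes as they then stand; what a row does not reach is not made up. A row lasts 1/8 s, in which the tool goes at most 62.5 mm and 10.7 degrees, less where a joint would pass 70% of its speed; a pose out of reach is approached as far as the arm can. A call with a gripper value outside its range is refused whole. OPENING is the opening, from 0 (shut) to 1 (fully open), set as the call begins (- or left out, the last holds). The fingers move at their own pace and stop on an object; FORCE is the grip in N (left out, the last holds). Time passes only in rows, so rows that do not move let the fingers close. It gives the time, the measured TCP pose, the force, the opening and the grip force at its end, in the units of the state.
- get_obs(): the state, without advancing time (a new reading comes with each control period).
- grab_frame(name): name is "scene" or "top" or "wrist"; returns a dict with "pixels" (384x512x3 uint8, red, green, blue), "z_map" (384x512 float32, m along the optical axis (not along the pixel's ray), 0 where there is no reading), "vfov" (degrees; the focal length in pixels is half the picture's height over the tangent of half this angle, whatever the lens; pixels are square), "cx", "cy" (the principal point, pixels), "k1" (the pictures are not rectified: a ray, as slopes to the right and down, at radius r is drawn at 1 + k1 r^2 times it, then the intrinsics apply), "pose" (4x4, takes a point from camera to world coordinates); the wrist camera has in their place "hand_eye" (4x4, takes a point from camera to tool coordinates, whose origin is the TCP and whose axes are the flange's). Camera axes: x right, y up, looking along -z (the intrinsics and any distortion apply to the point x, -y, -z); pixel columns grow to the right and rows downward; lengths in m; the calibration is good to about 2 mm. A picture is of the moment at which its call begins: read the wrist's pose just before it.
- workorder.close_job(): hands the job in; it is judged then, once.
The state is a dict: "t": time; "joints": joint angles; "qd": joint speeds; "tau": joint torques, N m; "tcp_pos": TCP position; "eef_rot": TCP orientation; "wrist_force": force on the tool from outside, world axes, zero at the start; "ft_torque": the same for the moment, N m; "grip_width": finger opening in m; "gripper_force": force on a finger pad.
Only numpy, scipy, OpenCV 4.12 (cv2) and the standard library are available. Lean on these libraries where they do the work, as an engineer would, in place of code of your own. Each camera call takes 0.05 s, during which the arm holds its last target. There are 200 camera calls.

## Working session

There is one attempt and no reset: what is moved stays moved. The work goes in short steps, Python scripts to look and compute and a shell command to move; the robot and the scene stay as the last step left them, time stands still between calls to the robot, and variables do not carry over. Pictures are saved under pics/ and viewed, at most 13 in all, crops included, and the job is handed in when it is done.

```bash
ls; mkdir -p pics; cat > h.py <<'E'
import numpy as np, cv2
from rig import get_obs, grab_frame, r
def cam(n):
    o=get_obs(); f=grab_frame(n)
    if 'pose' in f: P=np.array(f['pose'])
    else:
        T=np.eye(4);T[:3,:3]=o['eef_rot'];T[:3,3]=o['tcp_pos'];P=T@np.array(f['hand_eye'])
    f['P']=P; f['F']=f['pixels'].shape[0]/2/np.tan(np.radians(f['vfov'])/2)
    return f
def rays(f,uv):
    uv=np.asarray(uv,float).reshape(-1,2)
    d=(uv-[f['cx'],f['cy']])/f['F']; s=d.copy()
    for _ in range(20): s=d/(1+f['k1']*(s**2).sum(1,keepdims=True))
    return np.c_[s[:,0],-s[:,1],-np.ones(len(s))]@f['P'][:3,:3].T, f['P'][:3,3]
def onplane(f,uv,z):
    d,c=rays(f,uv); return c+d*((z-c[2])/d[:,2])[:,None]
def depthpts(f,uv):
    uv=np.asarray(uv).reshape(-1,2); d,c=rays(f,uv)
    z=f['z_map'][uv[:,1].astype(int),uv[:,0].astype(int)]
    return c+d*z[:,None]
def save(f,p): cv2.imwrite(p,f['pixels'][:,:,::-1])
E
python3 - <<'E'
from h import *
for n in('scene','top'):
    f=cam(n); save(f,f'pics/{n}.png'); print(n,f['P'].round(3).tolist(),f['vfov'],f['k1'],f['z_map'].min(),f['z_map'].max())
print(r.tcp_to_grasp,get_obs())
E
```

```text
pics
scene [[0.872, -0.403, 0.278, 0.783], [0.49, 0.723, -0.487, -0.588], [-0.005, 0.561, 0.828, 0.993], [0.0, 0.0, 0.0, 1.0]] 56.95501727889181 0.03090577922882188 0.0 2.8214743
top [[0.001, 0.999, -0.047, 0.392], [-1.0, 0.001, 0.016, -0.049], [0.016, 0.047, 0.999, 1.563], [0.0, 0.0, 0.0, 1.0]] 46.00244922053753 -0.09470093258503717 0.0 2.3997502
-0.0188 {'t': 0.1, 'joints': array([ 1.12419008e+00,  1.16409834e-01,  1.44215674e+00,  6.62077555e-06,
        1.58402939e+00, -3.78031156e-02]), 'qd': array([-0.00131719, -0.00085009, -0.0030629 ,  0.00021959, -0.00354178,
       -0.00015453]), 'tau': array([ 2.84308917e-03, -7.22887516e+01, -6.23867297e+01,  7.81053468e-02,
        2.27462605e-02, -6.28995872e-05]), 'tcp_pos': array([0.26825092, 0.61921263, 0.21802393]), 'eef_rot': array([[-9.17597273e-01,  3.97511072e-01, -4.39306692e-04],
       [ 3.97511312e-01,  9.17596830e-01, -9.02042167e-04],
       [ 4.45346796e-05, -1.00234081e-03, -9.99999497e-01]]), 'wrist_force': array([0.07531044, 1.0355493 , 0.46116906]), 'ft_torque': array([-0.01066904,  0.00110813, -0.0480442 ]), 'gripper_force': 0.0, 'grip_width': 0.09292612017076932}
```

View pics/scene.png

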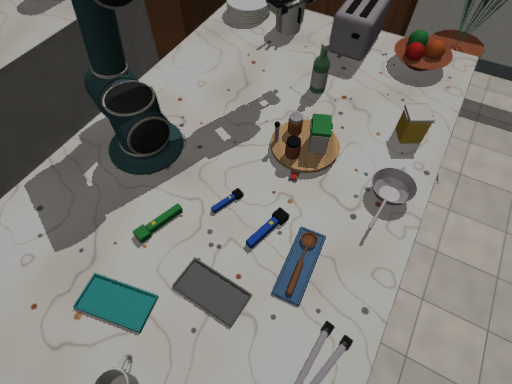

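View pics/top.png

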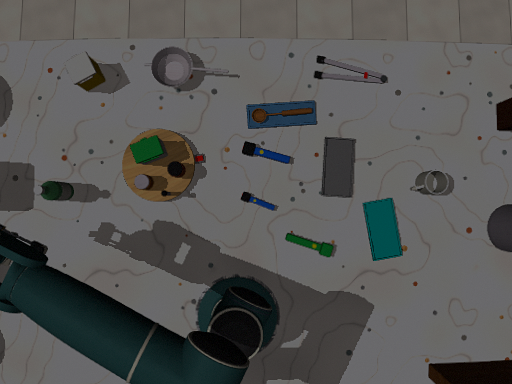

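The scene picture shows the stand at (305,145) with its red pointer at (294,176). The top picture shows the same stand at (158,165) with the pointer at (200,159).
- **Scanner candidates (top view):** large blue (266,153), small blue (258,200), green (310,243). The large blue one fits, since the scanner is not green and is the larger of its colour.
- **Tray candidates:** grey (339,167) and turquoise (382,228). The grey one is meant.
- **Spoon rest:** at (281,114).

```bash
cat > m.py <<'E'
from h import *
f=cam('top'); im=f['pixels']; hsv=cv2.cvtColor(im,cv2.COLOR_RGB2HSV)
def blob(lo,hi,box,z,name):
    m=cv2.inRange(hsv,lo,hi); b=np.zeros_like(m); x0,y0,x1,y1=box; b[y0:y1,x0:x1]=m[y0:y1,x0:x1]
    n,l,s,c=cv2.connectedComponentsWithStats(b); i=1+s[1:,4].argmax()
    ys,xs=np.where(l==i); p=onplane(f,np.c_[xs,ys],z)[:,:2].astype(np.float32)
    R=cv2.minAreaRect(p); bx=cv2.boxPoints(R); d=depthpts(f,np.c_[xs,ys])
    print(name,s[i,4],'mean',p.mean(0).round(4),'rect c',np.round(R[0],4),'size',np.round(R[1],3),'ang',round(R[2],1),'zmed',np.median(d[:,2]).round(3)); return p
blob((105,120,30),(125,255,255),(235,135,300,170),.028,'bigblue')
blob((105,120,30),(125,255,255),(235,180,300,220),.02,'smallblue')
blob((0,0,0),(180,255,45),(236,136,258,162),.028,'head')
blob((20,120,100),(35,255,255),(240,135,300,170),.03,'button')
blob((0,0,40),(180,60,110),(318,130,360,202),.013,'tray')
blob((0,150,60),(8,255,255),(190,145,210,170),.012,'pointer')
blob((45,100,30),(80,255,255),(120,130,175,170),.135,'lid')
blob((8,60,60),(25,255,255),(115,120,200,205),.03,'disc')
blob((95,80,30),(115,255,255),(240,95,320,132),.012,'rest')
blob((0,0,0),(180,255,40),(158,187,172,199),.115,'ball')
c=cv2.resize(im[90:215,110:365],None,fx=3,fy=3,interpolation=cv2.INTER_CUBIC); c=cv2.convertScaleAbs(c,alpha=1.5)
cv2.imwrite('pics/crop1.png',c[:,:,::-1])
E
python3 m.py
```

```text
bigblue 252 mean [ 0.5543 -0.1201] rect c [ 0.5549 -0.1183] size [0.123 0.025] ang 74.4 zmed 0.028
smallblue 126 mean [ 0.3907 -0.0859] rect c [ 0.3909 -0.0848] size [0.089 0.017] ang 68.3 zmed 0.02
head 153 mean [ 0.5763 -0.0404] rect c [ 0.5754 -0.0429] size [0.046 0.044] ang 76.0 zmed 0.027
button 8 mean [ 0.5644 -0.0831] rect c [ 0.564  -0.0827] size [0.007 0.007] ang 0.0 zmed 0.029
tray 2902 mean [ 0.5198 -0.3527] rect c [ 0.5209 -0.3517] size [0.144 0.248] ang 89.6 zmed 0.003
pointer 35 mean [0.545  0.1297] rect c [0.5466 0.1303] size [0.017 0.021] ang 0.4 zmed 0.012
lid 614 mean [0.5613 0.2838] rect c [0.5613 0.2842] size [0.074 0.094] ang 20.7 zmed 0.135
disc 2442 mean [0.5134 0.2678] rect c [0.5198 0.2701] size [0.246 0.243] ang 0.5 zmed 0.03
rest 1229 mean [ 0.6976 -0.1565] rect c [ 0.6985 -0.1523] size [0.083 0.237] ang 3.9 zmed 0.009
ball 34 mean [0.4225 0.2254] rect c [0.4222 0.2235] size [0.013 0.026] ang 0.1 zmed 0.117
```

View pics/crop1.png

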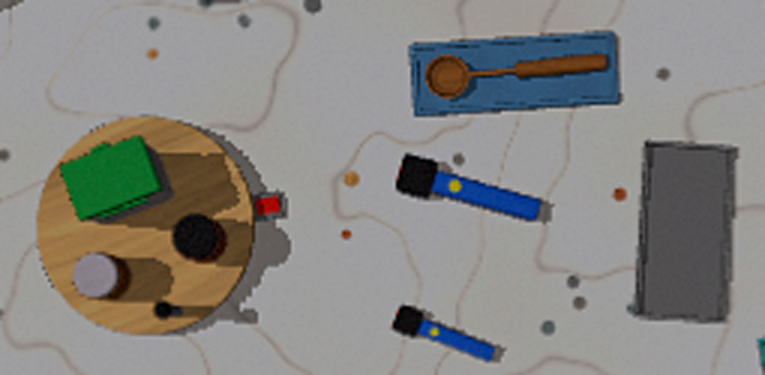

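The crop confirms the large blue scanner (black head at about (415,175), yellow button at (455,186)) and the empty grey tray around (687,232). The small post ball is at (165,310), between the white jar (98,275) and the dark jar (198,237).

The label now faces about +21° and the pointer −79°. So I'll push the post clockwise by about 100° with shut fingers. First I go above the gap beside the post.

```bash
python3 -m creep '[[[-3.3,-3.3,0],0],[[-3.3,-3.3,0],0],[[-3.3,-3.3,0],0],[[-3.3,-3.3,0],0],[[-3.3,-3.3,0],0]]' 0
python3 -m creep '[[[-3.3,-3.3,0],0],[[-3.3,-3.3,0],0],[[-3.3,-3.3,0],0],[[-3.3,-3.2,0],0],[[-3.3,-3.1,0],0]]'
python3 -m creep '[[[0,0,0],9],[[0,0,0],9],[[0,0,0],9],[[0,0,0],9],[[0,0,0],8]]'
python3 -m creep '[[[0,0,0],0],[[0,0,0],0]]'
python3 - <<'E'
from h import *
f=cam('wrist'); save(f,'pics/w1.png'); o=get_obs(); print(o['eef_rot'].round(3).tolist(),o['joints'].round(2))
E
```

```text
t: 0.78
tcp_pos: [0.3544, 0.4009, 0.2185]
eef_rot: [[-0.918, 0.397, -0.0], [0.397, 0.918, -0.0], [0.0, -0.0, -1.0]]
wrist_force: [-0.1, 0.7, -0.0]
grip_width: 0.0479
gripper_force: 0.0
t: 1.4
tcp_pos: [0.4414, 0.1867, 0.2186]
eef_rot: [[-0.918, 0.397, 0.0], [0.397, 0.918, 0.0], [-0.0, 0.0, -1.0]]
wrist_force: [1.1, 0.7, -0.7]
grip_width: 0.0013
gripper_force: 0.0
t: 2.02
tcp_pos: [0.441, 0.1881, 0.2185]
eef_rot: [[-0.379, 0.925, -0.0], [0.925, 0.379, -0.0], [-0.0, -0.0, -1.0]]
wrist_force: [0.3, 0.3, 0.4]
grip_width: 0.0004
gripper_force: 0.0
t: 2.28
tcp_pos: [0.4411, 0.1881, 0.2186]
eef_rot: [[-0.387, 0.922, -0.0], [0.922, 0.387, -0.0], [0.0, -0.0, -1.0]]
wrist_force: [-0.6, 0.8, -0.5]
grip_width: 0.0009
gripper_force: 0.0
[[-0.386, 0.922, -0.0], [0.922, 0.386, -0.0], [-0.0, -0.0, -1.0]] [ 0.35 -0.32  1.84 -0.    1.62 -0.05]
```

View pics/w1.png

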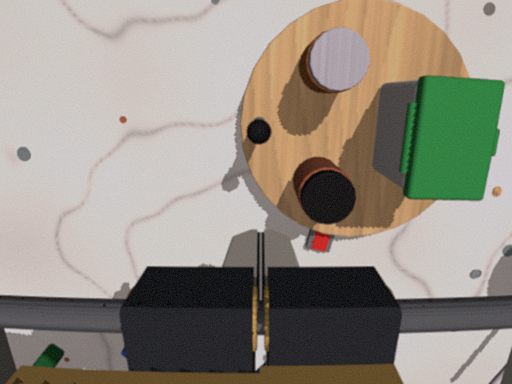

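The wrist view shows the ball at (259,131), ahead of the shut fingers. The dark jar is at (327,195), the white jar at (340,60), the lid at (455,138) and the red pointer at (319,241). I'll measure the ball and the axis from here.

```bash
python3 - <<'E'
from h import *
f=cam('wrist')
hsv=cv2.cvtColor(f['pixels'],cv2.COLOR_RGB2HSV)
def m(lo,hi,x0,y0,x1,y1):
    a=cv2.inRange(hsv,lo,hi); ys,xs=np.where(a[y0:y1,x0:x1]); return np.c_[xs+x0,ys+y0]
b=m((0,0,0),(180,255,45),242,115,275,147); ball=onplane(f,[b.mean(0)],.112)[0]
j1=onplane(f,[[327,195]],.102)[0]; j2=onplane(f,[[340,60]],.102)[0]
p=onplane(f,[m((0,180,80),(8,255,255),305,228,335,255).mean(0)],.012)[0]
w=m((8,60,60),(25,255,255),230,0,480,240); P=onplane(f,w,.03)[:,:2].astype(np.float32)
c,rad=cv2.minEnclosingCircle(P); 
l=onplane(f,m((45,100,30),(80,255,255),380,60,511,215),.135)[:,:2].astype(np.float32)
print('ball',ball,'jars',j1,j2,'ptr',p,'disc',c,rad,'lid',cv2.minAreaRect(l))
c=(j1+j2)/2
tc=get_obs(); print('tool-frame ball',tc['eef_rot'].T@(ball-tc['tcp_pos']))
E
```

```text
ball [0.41971589 0.2326506  0.112     ] jars [0.49669887 0.20401798 0.102     ] [0.45805674 0.30893445 0.102     ] ptr [0.54183444 0.13077641 0.012     ] disc (0.5171396136283875, 0.27052387595176697) 0.12412726879119873 lid ((0.5552398562431335, 0.2857552170753479), (0.07474160194396973, 0.09215819835662842), 21.24289321899414)
tool-frame ball [ 0.04931518 -0.00256225  0.10661118]
```

```bash
python3 -m creep '[[[0,-0.5,0],0],[[0,0,3.9],0],[[0,0,3.9],0],[[0,0,3.8],0],[[0,0,3.7],0]]'
python3 -m creep '[[[1,0,0],0],[[1,0,0],0],[[0.5,0,0],0],[[0.5,0,0],0],[[0,0,0],0]]'
python3 -m creep '[[[0.3,0,0],0],[[0.3,0,0],0]]'
```

```text
t: 3.0
tcp_pos: [0.4362, 0.1861, 0.0645]
eef_rot: [[-0.385, 0.923, 0.0], [0.923, 0.385, 0.0], [-0.0, 0.0, -1.0]]
wrist_force: [-0.1, -1.0, 0.2]
grip_width: 0.0002
gripper_force: 0.0
t: 3.62
tcp_pos: [0.4251, 0.2143, 0.0661]
eef_rot: [[-0.384, 0.923, 0.001], [0.923, 0.384, 0.0], [0.0, 0.001, -1.0]]
wrist_force: [-0.3, 0.2, -0.7]
grip_width: 0.0008
gripper_force: 0.0
t: 3.88
tcp_pos: [0.4228, 0.2194, 0.0657]
eef_rot: [[-0.384, 0.923, 0.0], [0.923, 0.384, -0.0], [-0.0, 0.0, -1.0]]
wrist_force: [-0.2, -2.4, 0.3]
grip_width: 0.0005
gripper_force: 0.8
```

```bash
python3 -m creep '[[[1.88,0,0],10],[[1.88,0,0],10],[[1.88,0,0],10],[[1.88,0,0],10],[[0,0,0],0]]'
python3 -m creep '[[[1.88,0,0],10],[[1.88,0,0],10],[[1.88,0,0],10],[[0,0,0],0],[[0,0,0],0]]'
cat > st.py <<'E'
from h import *
f=cam('top'); hsv=cv2.cvtColor(f['pixels'],cv2.COLOR_RGB2HSV)
def m(lo,hi,x0,y0,x1,y1):
    a=cv2.inRange(hsv,lo,hi); ys,xs=np.where(a[y0:y1,x0:x1]); return np.c_[xs+x0,ys+y0]
q=m((45,100,30),(80,255,255),115,115,205,210)
l=onplane(f,q,.135)[:,:2].astype(np.float32); R=cv2.minAreaRect(l); c=np.array(R[0])-[.518,.270]
p=onplane(f,[m((0,150,60),(8,255,255),185,140,210,175).mean(0)],.012)[0][:2]-[.518,.27]
a=lambda v:np.degrees(np.arctan2(v[1],v[0])).round(1)
print('lid n',len(q),R,'lid dir',a(c),np.hypot(*c),'ptr dir',a(p),np.hypot(*p))
E
python3 st.py
```

```text
t: 4.5
tcp_pos: [0.4128, 0.2932, 0.0654]
eef_rot: [[0.297, 0.955, -0.0], [0.955, -0.297, -0.0], [-0.0, -0.0, -1.0]]
wrist_force: [0.1, -0.1, -0.9]
grip_width: 0.0001
gripper_force: 0.0
t: 5.12
tcp_pos: [0.4384, 0.3414, 0.0655]
eef_rot: [[0.732, 0.681, -0.0], [0.681, -0.732, -0.0], [-0.0, -0.0, -1.0]]
wrist_force: [-0.7, -1.2, -0.2]
grip_width: 0.0007
gripper_force: 0.0
lid n 613 ((0.5473985075950623, 0.23092994093894958), (0.09434719383716583, 0.07297896593809128), 37.10503387451172) lid dir -53.0 0.04889521207491487 ptr dir -79.1 0.14185221203317258
```

```bash
python3 -m creep '[[[1.88,0,0],10],[[1.88,0,0],10],[[0,0,0],0],[[0,0,0],0]]'
python3 st.py; python3 - <<'E'
from h import *
f=cam('wrist'); save(f,'pics/w2.png'); g=cam('scene'); 
c=cv2.resize(g['pixels'][90:200,250:360],None,fx=4,fy=4,interpolation=cv2.INTER_CUBIC)
cv2.imwrite('pics/s2.png',np.hstack([c,])[:,:,::-1])
E
```

```text
t: 5.68
tcp_pos: [0.4679, 0.3644, 0.0656]
eef_rot: [[0.921, 0.389, -0.0], [0.389, -0.921, -0.0], [-0.0, 0.0, -1.0]]
wrist_force: [0.5, -0.8, 0.3]
grip_width: 0.0005
gripper_force: 0.0
lid n 612 ((0.5325608849525452, 0.22353550791740417), (0.0933028981089592, 0.07462546974420547), 15.322056770324707) lid dir -72.6 0.04869259076178703 ptr dir -79.2 0.14083916521686513
```

View pics/s2.png

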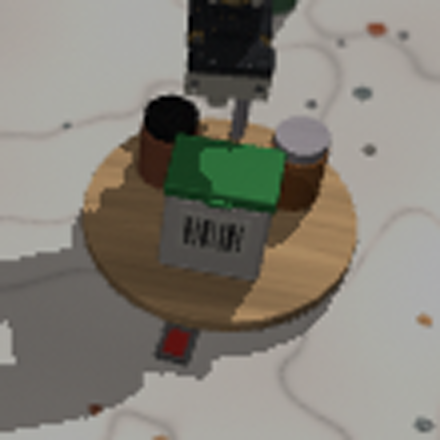

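The label faces towards the viewer at (212,235) in the crop and the red pointer is at (175,343). Roughly 6° remains, so I'll push 4° and measure more carefully.

```bash
python3 -m creep '[[[0.75,0,0],4],[[0,0,0],0],[[0,0,0],0]]'
cat > lab.py <<'E'
from h import *
C=np.array([.518,.270])
a=lambda v:np.degrees(np.arctan2(v[1],v[0])).round(2)
f=cam('scene'); im=f['pixels']; hsv=cv2.cvtColor(im,cv2.COLOR_RGB2HSV)
r=cv2.inRange(hsv,(0,150,60),(8,255,255)); r[:165]=0; r[190:]=0; r[:,:280]=0; r[:,310:]=0
ys,xs=np.where(r); p=onplane(f,[[xs.mean(),ys.mean()]],.012)[0][:2]-C
print('scene ptr',a(p),np.hypot(*p))
# container front face from depth
v,u=np.mgrid[120:165,285:330]; uv=np.c_[u.ravel(),v.ravel()]; d=depthpts(f,uv)
k=(d[:,2]>.045)&(d[:,2]<.105)&(np.hypot(*(d[:,:2]-C).T)<.1)
e=(d[:,:2]-C)[k]; t=np.radians(-79); n=np.array([np.cos(t),np.sin(t)])
s=e@n; e=e[(s>.066)&(s<.086)]
for _ in range(3):
    q=e-e.mean(0); n=np.linalg.svd(q,full_matrices=False)[2][1]; n*=np.sign(n@e.mean(0)); res=abs(q@n); e=e[res<.004]
print('face n',len(e),'normal',a(n),'dist',e.mean(0)@n)
E
python3 lab.py; python3 st.py
```

```text
t: 6.2
tcp_pos: [0.4751, 0.3677, 0.0657]
eef_rot: [[0.947, 0.321, 0.0], [0.321, -0.947, -0.0], [0.0, 0.0, -1.0]]
wrist_force: [0.3, -0.1, 1.1]
grip_width: 0.0005
gripper_force: 0.0
scene ptr -80.05 0.14077481707050696
face n 288 normal -76.54 dist 0.07565395616020906
lid n 610 ((0.5310184359550476, 0.22339750826358795), (0.0937139019370079, 0.07333258539438248), 14.090484619140625) lid dir -74.4 0.04838669146323223 ptr dir -79.1 0.14089641619466808
```

```bash
python3 -m creep '[[[0.56,0,0],3],[[0,0,0],0],[[0,0,0],0]]'
python3 lab.py; python3 st.py
python3 -m creep '[[[-1.5,0,0],0],[[-1,0,-3],0],[[0,0,-6],0],[[0,0,-6],0],[[0,0,-3],0]]'
python3 -m creep '[[[0,0,-6],0],[[0,0,-3],0],[[0,0,0],0]]'
python3 - <<'E'
from h import *
f=cam('wrist'); save(f,'pics/w3.png')
E
```

```text
t: 6.68
tcp_pos: [0.4804, 0.3696, 0.0656]
eef_rot: [[0.963, 0.27, -0.0], [0.27, -0.963, -0.0], [-0.0, 0.0, -1.0]]
wrist_force: [0.5, 0.1, -0.1]
grip_width: 0.0007
gripper_force: 0.0
scene ptr -80.05 0.14077481707050696
face n 294 normal -79.34 dist 0.07574423901886568
lid n 606 ((0.5285584330558777, 0.22327092289924622), (0.09415723383426666, 0.07236909121274948), 11.908109664916992) lid dir -77.3 0.04790706790530645 ptr dir -79.1 0.14128445975934537
t: 7.4
tcp_pos: [0.456, 0.363, 0.2495]
eef_rot: [[0.963, 0.269, 0.003], [0.269, -0.963, 0.002], [0.004, -0.001, -1.0]]
wrist_force: [0.6, -0.2, -0.7]
grip_width: 0.0003
gripper_force: 0.0
t: 7.78
tcp_pos: [0.4561, 0.363, 0.3382]
eef_rot: [[0.963, 0.269, 0.003], [0.269, -0.963, 0.002], [0.004, -0.001, -1.0]]
wrist_force: [0.1, 0.6, -0.2]
grip_width: 0.0008
gripper_force: 0.0
```

View pics/w3.png

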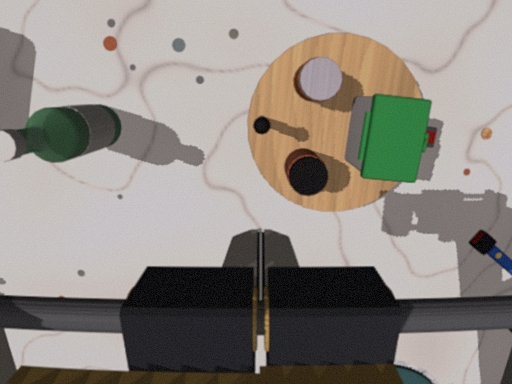

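All in one view: ball (262,125), disc, lid (395,138), red pointer (432,137). I'll measure the angle from these.

```bash
cat > an.py <<'E'
from h import *
f=cam('wrist')
hsv=cv2.cvtColor(f['pixels'],cv2.COLOR_RGB2HSV)
def m(lo,hi,x0,y0,x1,y1):
    k=cv2.inRange(hsv,lo,hi); ys,xs=np.where(k[y0:y1,x0:x1]); return np.c_[xs+x0,ys+y0]
a=lambda v:np.degrees(np.arctan2(v[1],v[0])).round(2)
ball=onplane(f,[m((0,0,0),(180,255,45),250,113,274,137).mean(0)],.112)[0][:2]
p=onplane(f,[m((0,150,60),(8,255,255),422,122,442,152).mean(0)],.012)[0][:2]
C=np.array(cv2.minEnclosingCircle(onplane(f,m((8,50,60),(28,255,255),240,20,425,220),.03)[:,:2].astype(np.float32))[0])
R=cv2.minAreaRect(onplane(f,m((45,100,30),(80,255,255),350,85,440,190),.135)[:,:2].astype(np.float32))
print('C',C,'ball',ball,a(C-ball),np.hypot(*(C-ball)),'ptr',p,a(p-C),np.hypot(*(p-C)),'ball->ptr',a(p-ball),'lid',R,a(R[0]-C))
j1=onplane(f,[[321,79]],.102)[0][:2];j2=onplane(f,[[308,175]],.102)[0][:2];print('jars perp',a(j1-j2), 'mid dir',a(C-(j1+j2)/2))
E
python3 an.py
```

```text
C [0.51742321 0.2709634 ] ball [0.49843648 0.37383364] -79.54 0.10460775415736176 ptr [0.54352317 0.12616748] -79.78 0.1471294164761324 ball->ptr -79.68 lid ((0.5254148840904236, 0.22933721542358398), (0.09197121113538742, 0.0746937096118927), 10.302176475524902) -79.13
jars perp 10.05 mid dir -79.84
```

The stand is aligned: label −79.5°, pointer −79.8°. Next I go to the scanner, stopping 8 cm behind it so the wrist camera can see it.

```bash
python3 -m creep '[[[-0.65,5.4,0],0],[[-0.65,5.4,0],0],[[-0.65,5.4,0],0],[[-0.65,5.4,0],0],[[-0.65,5.4,0],0]]' 1
python3 -m creep '[[[-0.65,5.4,0],0],[[-0.65,5.4,0],0],[[-0.65,5.4,0],0],[[-0.65,5.4,0],0],[[-0.65,5.4,0],0]]'
python3 -m creep '[[[0,0,2],-10],[[0,0,2],-10],[[0,0,2],-10],[[0,0,2],-10],[[0,0,2],-10]]'
python3 -m creep '[[[0,0,2],-9.5],[[0,0,0],0],[[0,0,0],0]]'
python3 - <<'E'
from h import *
f=cam('wrist'); save(f,'pics/w4.png')
E
```

```text
t: 8.5
tcp_pos: [0.4971, 0.0925, 0.3339]
eef_rot: [[0.963, 0.269, -0.002], [0.269, -0.963, -0.0], [-0.002, -0.0, -1.0]]
wrist_force: [0.5, 0.6, -0.3]
grip_width: 0.0459
gripper_force: 0.0
t: 9.12
tcp_pos: [0.5384, -0.1762, 0.3339]
eef_rot: [[0.963, 0.269, -0.002], [0.269, -0.963, 0.001], [-0.002, -0.001, -1.0]]
wrist_force: [1.3, -0.1, 0.3]
grip_width: 0.0922
gripper_force: 0.0
t: 9.75
tcp_pos: [0.5381, -0.1743, 0.2331]
eef_rot: [[0.408, 0.913, -0.002], [0.913, -0.408, 0.001], [-0.0, -0.002, -1.0]]
wrist_force: [-0.1, -0.3, 0.2]
grip_width: 0.0932
gripper_force: 0.0
t: 10.12
tcp_pos: [0.5388, -0.1745, 0.2158]
eef_rot: [[0.261, 0.965, -0.0], [0.965, -0.261, 0.0], [0.0, -0.0, -1.0]]
wrist_force: [-0.3, -0.1, -0.4]
grip_width: 0.0929
gripper_force: 0.0
```

View pics/w4.png

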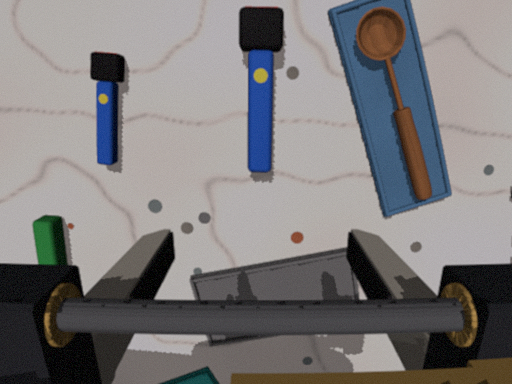

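The wrist view shows the large blue scanner: head (262,30), button (261,76), handle down to (260,170). The small one is at (106,110) and the spoon rest at (390,105).

```bash
python3 - <<'E'
from h import *
f=cam('wrist'); o=get_obs()
hsv=cv2.cvtColor(f['pixels'],cv2.COLOR_RGB2HSV)
def m(lo,hi,x0,y0,x1,y1):
    k=cv2.inRange(hsv,lo,hi); ys,xs=np.where(k[y0:y1,x0:x1]); return onplane(f,np.c_[xs+x0,ys+y0],.028)
b=m((105,120,60),(125,255,255),235,40,290,180); k=m((0,0,0),(180,255,60),230,0,295,52)
tl=lambda P:((P-o['tcp_pos'])@o['eef_rot'])
for n,P in(('handle',b),('head',k)):
    q=tl(P)[:,:2].astype(np.float32)*1000; R=cv2.minAreaRect(q); print(n,'tool mm',R,P.mean(0).round(4), q.min(0),q.max(0))
f=cam('top'); 
cs=np.array([[645,145],[735,150],[722,320],[638,315]])/3+[110,90]; print(onplane(f,cs,.013).round(4))
E
```

```text
handle tool mm ((59.48950958251953, -1.5245752334594727), (123.00492095947266, 24.11594581604004), 0.552914559841156) [ 0.5528 -0.117   0.028 ] [ -1.9490446 -14.144177 ] [121.04308    10.8243885]
head tool mm ((138.97727966308594, -0.683624267578125), (39.61684036254883, 42.179901123046875), 0.054480504244565964) [ 0.575  -0.0397  0.028 ] [119.15872  -21.786148] [158.80263   20.393738]
[[ 0.6143 -0.3048  0.013 ]
 [ 0.6091 -0.4098  0.013 ]
 [ 0.4123 -0.3926  0.013 ]
 [ 0.4181 -0.2953  0.013 ]]
```

```bash
python3 -m creep '[[[4,-0.1,0],0.5],[[3.95,0,0],0],[[0,0,5],0],[[0,0,5],0],[[0,0,5],0]]'
python3 -m creep '[[[0,0,3],0],[[0,0,2],0],[[0,0,1],0],[[0,0,0],0]]'
python3 -m creep '[[[0,0,0.1],0],[[0,0,0],0],[[0,0,0],0],[[0,0,0],0],[[0,0,0],0]]' 0 25
python3 -m creep '[[[0,0,0],0],[[0,0,0],0],[[0,0,0],0]]'
```

```text
t: 10.9
tcp_pos: [0.559, -0.0976, 0.0648]
eef_rot: [[0.267, 0.964, 0.001], [0.964, -0.267, -0.0], [0.0, 0.001, -1.0]]
wrist_force: [0.5, 0.1, 0.4]
grip_width: 0.0927
gripper_force: 0.0
t: 11.4
tcp_pos: [0.559, -0.0977, 0.0059]
eef_rot: [[0.266, 0.964, 0.0], [0.964, -0.266, -0.0], [0.0, 0.0, -1.0]]
wrist_force: [0.4, 0.2, -0.6]
grip_width: 0.0931
gripper_force: 0.0
t: 12.02
tcp_pos: [0.5588, -0.0977, 0.0047]
eef_rot: [[0.266, 0.964, 0.0], [0.964, -0.266, -0.0], [-0.0, 0.0, -1.0]]
wrist_force: [-0.4, -0.4, 0.0]
grip_width: 0.0478
gripper_force: 0.0
t: 12.4
tcp_pos: [0.5588, -0.0977, 0.0046]
eef_rot: [[0.266, 0.964, 0.0], [0.964, -0.266, 0.0], [0.0, 0.0, -1.0]]
wrist_force: [0.3, -0.2, -0.4]
grip_width: 0.0257
gripper_force: 25.0
```

```bash
python3 -m creep '[[[0,0,-3],0],[[0,0,-4.1],0],[[0,0,0],-8.6],[[0,0,0],-8.6],[[0,0,0],-8.6]]'
python3 -m creep '[[[3,1,0],0],[[3,1,0],0],[[3,0.6,0],0],[[2,0,0],0],[[0,0,0],0]]'
python3 -m creep '[[[0,0,0],0],[[0,0,0],0]]'
python3 - <<'E'
from h import *
f=cam('wrist'); save(f,'pics/w5.png')
E
```

```text
t: 13.02
tcp_pos: [0.5587, -0.0977, 0.0756]
eef_rot: [[-0.185, 0.983, -0.0], [0.983, 0.185, 0.0], [0.0, -0.0, -1.0]]
wrist_force: [0.5, -0.3, -0.7]
grip_width: 0.0256
gripper_force: 25.0
t: 13.65
tcp_pos: [0.5642, 0.016, 0.0755]
eef_rot: [[-0.182, 0.983, -0.0], [0.983, 0.182, -0.0], [0.0, -0.0, -1.0]]
wrist_force: [0.3, 0.5, -0.7]
grip_width: 0.0257
gripper_force: 25.0
t: 13.9
tcp_pos: [0.5646, 0.0145, 0.0757]
eef_rot: [[-0.179, 0.984, 0.0], [0.984, 0.179, -0.0], [-0.0, 0.0, -1.0]]
wrist_force: [0.1, -0.5, -0.2]
grip_width: 0.0261
gripper_force: 25.0
```

View pics/w5.png

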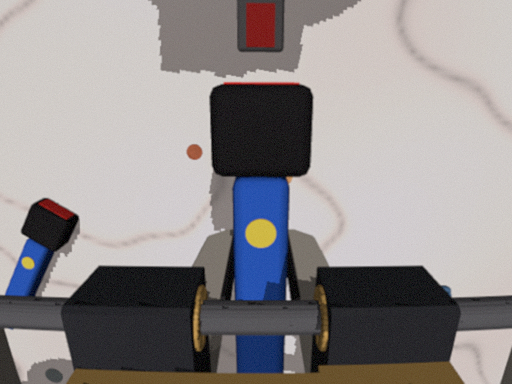

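The scanner sits straight in the grip: head (261,130), nose edge (261,84), and the pointer straight ahead at (261,25). I'll check its level, the nose reach and the line to the pointer.

```bash
python3 - <<'E'
from h import *
f=cam('wrist'); o=get_obs(); R=o['eef_rot'];t=o['tcp_pos']
hsv=cv2.cvtColor(f['pixels'],cv2.COLOR_RGB2HSV)
def px(lo,hi,x0,y0,x1,y1):
    k=cv2.inRange(hsv,lo,hi); ys,xs=np.where(k[y0:y1,x0:x1]); return np.c_[xs+x0,ys+y0]
h=px((0,0,0),(180,255,70),215,95,308,168); d=(depthpts(f,h)-t)@R*1000
A=np.c_[d[:,:2],np.ones(len(d))]; print('head plane slopes deg',np.degrees(np.linalg.lstsq(A,d[:,2],rcond=None)[0][:2]),np.median(d,0))
P=onplane(f,[[211,130],[312,130],[261,87],[261,175],[236,190],[286,190],[260.5,233]],.0757-.0047+.028); print(((P-t)@R*1000).round(1))
p=onplane(f,[px((0,150,60),(8,255,255),240,0,285,50).mean(0)],.012)[0]; print('ptr tool',((p-t)@R).round(4),p)
n=np.array([.1805,-.9836]); C=np.array([.5175,.2707]); g=np.r_[C+.236*n,.0757]; print('to go',((g-t)@R*100).round(2))
E
python3 lab.py
```

```text
head plane slopes deg [-7.4879924   0.05292296] [ 62.68986115  -0.62074334 -23.68764316]
[[ 63.1 -21.6 -23.4]
 [ 63.1  20.8 -23.4]
 [ 80.4  -0.6 -23.4]
 [ 43.7  -0.6 -23.4]
 [ 36.9 -11.6 -23.3]
 [ 36.9  10.4 -23.3]
 [ 16.6  -0.8 -23.3]]
ptr tool [ 0.1206 -0.0011  0.0636] [0.54182888 0.13296817 0.012     ]
to go [ 2.44 -0.01 -0.  ]
scene ptr nan nan
face n 66 normal -68.4 dist 0.08021116975684732lab.py:6: RuntimeWarning: Mean of empty slice.
  ys,xs=np.where(r); p=onplane(f,[[xs.mean(),ys.mean()]],.012)[0][:2]-C
  ret = ret.dtype.type(ret / rcount)
```

```bash
python3 - <<'E'
from h import *
f=cam('wrist'); o=get_obs(); R=o['eef_rot'];t=o['tcp_pos']
for v in (92,100,110,120,130,140,150,160,168,185,200,215,250,262):
    d=(depthpts(f,[[u,v] for u in range(245,277)])-t)@R*1000; print(v,np.median(d,0).round(1))
E
```

```text
92 [ 78.4  -0.8 -23.4]
100 [ 75.2  -0.8 -23.9]
110 [ 71.2  -0.9 -24. ]
120 [ 67.1  -0.8 -23.4]
130 [ 63.   -0.8 -23.5]
140 [ 58.8  -0.8 -23.6]
150 [ 54.6  -0.8 -24. ]
160 [ 50.3  -0.8 -23.7]
168 [ 46.8  -0.8 -23.7]
185 [ 39.   -0.8 -22.9]
200 [ 32.4  -0.8 -23.7]
215 [ 25.3  -0.9 -23.6]
250 [  8.1  -0.8 -23.8]
262 [  2.   -0.8 -23.8]
```

The scanner is level; the earlier slope figure came from stray pixels in the mask. I'll advance 2.4 cm and hold.

```bash
python3 -m creep '[[[1.2,0,0],0],[[0.8,0,0],0],[[0.4,0,0],0],[[0,0,0],0],[[0,0,0],0]]'
python3 - <<'E'
from h import *
f=cam('wrist'); o=get_obs(); R=o['eef_rot'];t=o['tcp_pos']
n=np.array([.1805,-.9836]); C=np.array([.5175,.2707]); g=np.r_[C+.236*n,.0757]; print('to go',((g-t)@R*100).round(2))
q=[];
for v in range(0,70,2):
    d=depthpts(f,[[u,v] for u in range(225,300,3)]); q.append(d)
d=np.vstack(q); k=(d[:,2]>.05)&(d[:,2]<.11); e=(d[k]-t)@R; print('face pts',k.sum(), e[:,0].round(3)[:10] if k.any() else '')
# scene check of label corners / face
s=cam('scene'); save(s,'pics/s6.png'); c=cv2.resize(s['pixels'][100:230,230:360],None,fx=4,fy=4,interpolation=cv2.INTER_CUBIC); cv2.imwrite('pics/s6c.png',c[:,:,::-1])
E
python3 -m creep '[[[0,0,0],0],[[0,0,0],0],[[0,0,0],0],[[0,0,0],0],[[0,0,0],0]]'
python3 -m creep '[[[0,0,0],0],[[0,0,0],0],[[0,0,0],0],[[0,0,0],0],[[0,0,0],0]]'
```

```text
t: 14.72
tcp_pos: [0.5602, 0.0388, 0.0757]
eef_rot: [[-0.18, 0.984, 0.0], [0.984, 0.18, -0.0], [-0.0, 0.0, -1.0]]
wrist_force: [0.1, 0.4, -1.0]
grip_width: 0.0259
gripper_force: 25.0
to go [-0.01 -0.02 -0.  ]
face pts 0 
t: 15.45
tcp_pos: [0.5602, 0.0388, 0.0756]
eef_rot: [[-0.18, 0.984, 0.0], [0.984, 0.18, -0.0], [-0.0, 0.0, -1.0]]
wrist_force: [0.5, -0.0, -1.4]
grip_width: 0.026
gripper_force: 25.0
t: 16.08
tcp_pos: [0.5602, 0.0388, 0.0757]
eef_rot: [[-0.18, 0.984, 0.0], [0.984, 0.18, 0.0], [0.0, 0.0, -1.0]]
wrist_force: [-0.5, -0.2, -0.6]
grip_width: 0.0263
gripper_force: 25.0
```

View pics/s6c.png

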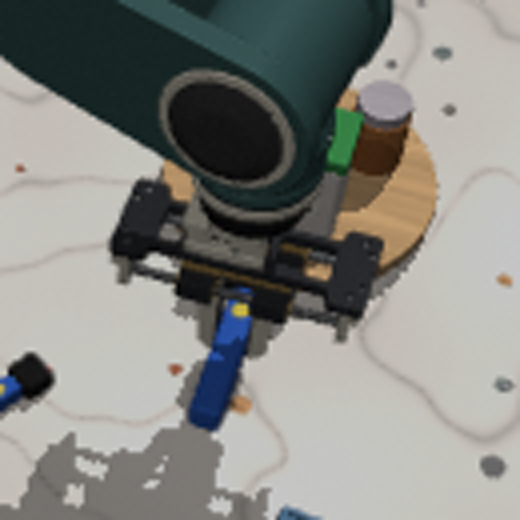

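The scene view shows the scanner held toward the stand (head hidden under the gripper). I've held still for over a second, and I'll add a little more. Before moving on I'll locate the tray with a cleaner mask.

```bash
python3 -m creep '[[[0,0,0],0],[[0,0,0],0],[[0,0,0],0],[[0,0,0],0]]'; cat > tr.py <<'E'
from h import *
for n,box in(('top',(312,128,365,206)),('scene',(165,250,260,335))):
    f=cam(n); hsv=cv2.cvtColor(f['pixels'],cv2.COLOR_RGB2HSV); x0,y0,x1,y1=box
    V=hsv[y0:y1,x0:x1,2]; th,m=cv2.threshold(V,0,255,cv2.THRESH_BINARY_INV+cv2.THRESH_OTSU)
    m=cv2.morphologyEx(m,cv2.MORPH_OPEN,np.ones((7,7)))
    c=max(cv2.findContours(m,cv2.RETR_EXTERNAL,cv2.CHAIN_APPROX_NONE)[0],key=cv2.contourArea).reshape(-1,2)+[x0,y0]
    for z in(0,.013):
        print(n,th,z,cv2.minAreaRect(onplane(f,c,z)[:,:2].astype(np.float32)))
E
python3 tr.py
```

```text
t: 16.58
tcp_pos: [0.5602, 0.0388, 0.0757]
eef_rot: [[-0.18, 0.984, 0.0], [0.984, 0.18, 0.0], [0.0, 0.0, -1.0]]
wrist_force: [0.2, 0.3, -2.3]
grip_width: 0.026
gripper_force: 25.0
top 86.0 0 ((0.5021827220916748, -0.3346266746520996), (0.14807717502117157, 0.23800380527973175), 89.63921356201172)
top 86.0 0.013 ((0.501264750957489, -0.332247257232666), (0.14684519171714783, 0.23602387309074402), 89.6391372680664)
scene 145.0 0 ((0.4995709955692291, -0.3390966057777405), (0.2876565456390381, 0.2235211730003357), 29.128557205200195)
scene 145.0 0.013 ((0.5032860636711121, -0.3423600196838379), (0.28389042615890503, 0.22059477865695953), 29.128557205200195)
```

```bash
python3 -m creep '[[[-5,0,0],0],[[-5,0,-3],0],[[0,0,-5],0],[[0,0,-5],0],[[0,0,-5],0]]'
python3 -m creep '[[[-4.2,-3.45,-3],0],[[-4.2,-3.45,-2],0],[[-4.2,-3.45,0],0],[[-4.2,-3.45,0],0],[[-4.2,-3.45,0],0]]'
python3 -m creep '[[[-4.2,-3.45,0],0],[[0,0,0],10.4],[[0,0,0],10.4],[[0,0,0],10.4],[[0,0,0],10.4]]'
python3 -m creep '[[[0,0,0],10.4],[[0,0,0],10.4],[[0,0,0],10.4],[[0,0,0],10.4],[[0,0,0],10.4]]'
python3 -m creep '[[[0,0,0],10.4],[[0,0,0],0],[[0,0,0],0]]'
python3 - <<'E'
from h import *
f=cam('wrist'); save(f,'pics/w7.png')
E
python3 an.py >/dev/null; python3 lab.py;python3 st.py
```

```text
t: 17.3
tcp_pos: [0.578, -0.0597, 0.2573]
eef_rot: [[-0.18, 0.984, 0.0], [0.984, 0.18, 0.0], [0.0, 0.0, -1.0]]
wrist_force: [0.9, 0.3, -1.6]
grip_width: 0.0258
gripper_force: 25.0
t: 17.92
tcp_pos: [0.4453, -0.2985, 0.3058]
eef_rot: [[-0.18, 0.984, 0.0], [0.984, 0.18, -0.0], [-0.0, 0.0, -1.0]]
wrist_force: [1.2, -0.1, -0.4]
grip_width: 0.0259
gripper_force: 25.0
t: 18.55
tcp_pos: [0.4199, -0.3448, 0.3056]
eef_rot: [[0.524, 0.852, -0.0], [0.852, -0.524, 0.0], [0.0, -0.0, -1.0]]
wrist_force: [0.1, -0.1, -1.1]
grip_width: 0.0256
gripper_force: 25.0
t: 19.18
tcp_pos: [0.42, -0.3447, 0.3057]
eef_rot: [[0.994, 0.112, 0.0], [0.112, -0.994, -0.0], [0.0, 0.0, -1.0]]
wrist_force: [-0.1, 1.0, -1.0]
grip_width: 0.026
gripper_force: 25.0
t: 19.55
tcp_pos: [0.42, -0.3447, 0.3056]
eef_rot: [[0.998, -0.059, -0.0], [-0.059, -0.998, 0.0], [-0.0, -0.0, -1.0]]
wrist_force: [0.1, -0.0, -0.7]
grip_width: 0.0259
gripper_force: 25.0
scene ptr -80.05 0.14077481707050696
face n 300 normal -78.88 dist 0.07565537398795365
lid n 620 ((0.5286121964454651, 0.22258557379245758), (0.09328058362007141, 0.07473594695329666), 10.308053970336914) lid dir -77.4 0.048587514095574276 ptr dir -79.1 0.1412044888224999an.py:8: RuntimeWarning: Mean of empty slice.
  p=onplane(f,[m((0,150,60),(8,255,255),422,122,442,152).mean(0)],.012)[0][:2]
  ret = um.true_divide(
```

View pics/w7.png

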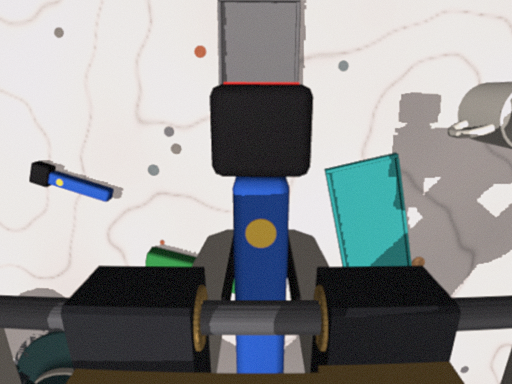

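The tray extends beyond the scanner nose: side edges at columns of about 219 and 302 over rows 0–82, far edge at about row 1. I'll fit the edges.

```bash
python3 - <<'E'
from h import *
f=cam('wrist'); o=get_obs(); R=o['eef_rot'];t=o['tcp_pos']
g=cv2.cvtColor(f['pixels'],cv2.COLOR_RGB2GRAY).astype(int)
L=[];Q=[]
for v in range(8,78,3):
    w=np.where(g[v,205:320]<165)[0]+205; L.append([w.min(),v]);Q.append([w.max()+1,v])
for n,E in(('L',L),('R',Q)):
    P=(onplane(f,E,.010)-t)@R*1000; c=np.polyfit(P[:,0],P[:,1],1); print(n,E[0],E[-1],'y at x=100:',np.polyval(c,100).round(1),'slope deg',np.degrees(c[0]).round(2), 'x',P[[0,-1],0].round(0))
print(g[0:10,260]); print(((onplane(f,[[220,1],[302,1]],.013)-t)@R*1000).round(1))
print(g[20,212:228],g[20,294:312])
E
```

```text
L [np.int64(217), 8] [np.int64(219), 77] y at x=100: -53.8 slope deg -0.02 x [183.  99.]
R [np.int64(305), 8] [np.int64(303), 77] y at x=100: 56.1 slope deg -0.57 x [183.  99.]
[ 91  72 101 137 130 134 136 135 130 130]
[[190.5 -49.8 292.7]
 [190.6  52.  292.7]]
[232 231 231 233 218 165 133 115  92  73  75  73  84 111 131 131] [129 108 124 129 122 114 143 153 148 151 189 232 237 234 233 232 234 234]
```

Tray centre is about 9.3 cm ahead, with no lateral offset. That agrees with the top-view estimate (0.513, −0.350). Lowering.

```bash
python3 -m creep '[[[4.7,0,0],0],[[4.7,0,0],0],[[0,0,6],0],[[0,0,6],0],[[0,0,6],0]]'
python3 -m creep '[[[0,0,5],0],[[0,0,3],0],[[0,0,1],0],[[0,0,0],0]]'
python3 - <<'E'
from h import *
f=cam('wrist'); save(f,'pics/w8.png')
E
```

```text
t: 20.42
tcp_pos: [0.5138, -0.3505, 0.1237]
eef_rot: [[0.998, -0.062, 0.0], [-0.062, -0.998, -0.0], [0.0, 0.0, -1.0]]
wrist_force: [0.2, -0.2, -0.6]
grip_width: 0.026
gripper_force: 25.0
t: 20.92
tcp_pos: [0.5139, -0.3508, 0.036]
eef_rot: [[0.998, -0.063, -0.0], [-0.063, -0.998, 0.0], [-0.0, -0.0, -1.0]]
wrist_force: [0.4, -0.5, -1.0]
grip_width: 0.0257
gripper_force: 25.0
```

View pics/w8.png

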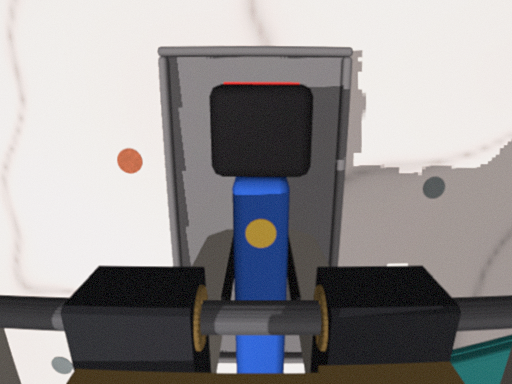

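The tray walls run at columns of about 170 and 345 around the scanner at 261, so it is centred. The far wall is at row 50. I'll check the lengthwise fit.

```bash
python3 - <<'E'
from h import *
f=cam('wrist'); o=get_obs(); R=o['eef_rot'];t=o['tcp_pos']
print(((onplane(f,[[160,50],[352,50],[176,200],[344,200]],.013)-t)@R*1000).round(1))
E
```

```text
[[100.1 -53.1  24.4]
 [100.   48.9  24.6]
 [ 16.5 -49.7  24.3]
 [ 16.5  49.8  24.4]]
```

```bash
python3 -m creep '[[[0,0,1.2],0],[[0,0,0.7],0],[[0,0,0.4],0],[[0,0,0.2],0],[[0,0,0],0]]'
python3 -m creep '[[[0,0,0.1],0],[[0,0,0.05],0],[[0,0,0],0]]'
```

```text
t: 21.65
tcp_pos: [0.5138, -0.3507, 0.0106]
eef_rot: [[0.998, -0.063, -0.0], [-0.063, -0.998, 0.0], [-0.0, -0.0, -1.0]]
wrist_force: [-0.2, -0.8, -1.4]
grip_width: 0.0259
gripper_force: 25.0
t: 22.02
tcp_pos: [0.5139, -0.3508, 0.0096]
eef_rot: [[0.998, -0.063, 0.0], [-0.063, -0.998, -0.0], [0.0, 0.0, -1.0]]
wrist_force: [-1.8, 2.1, 5.1]
grip_width: 0.0259
gripper_force: 25.0
```

Touchdown (5 N). I'll open part-way, wait, and rise straight up.

```bash
python3 -m creep '[[[0,0,0],0],[[0,0,0],0],[[0,0,0],0],[[0,0,0],0]]' 0.46
python3 -m creep '[[[0,0,-1],0],[[0,0,-3],0],[[0,0,-5],0],[[0,0,-5],0],[[0,0,-5],0]]'
python3 -m creep '[[[-4,0,-5],0],[[-4,0,0],0],[[0,0,0],0],[[0,0,0],0]]'
python3 - <<'E'
from h import *
f=cam('wrist'); o=get_obs(); R=o['eef_rot'];t=o['tcp_pos']; s=cam('scene')
a=f['pixels'][:300]; b=cv2.resize(s['pixels'][90:346,140:360],(350,300)) if 0 else s['pixels'][60:360,130:380]
cv2.imwrite('pics/end.png',np.hstack([a,b])[:,:,::-1])
hsv=cv2.cvtColor(f['pixels'],cv2.COLOR_RGB2HSV); k=cv2.inRange(hsv,(105,120,60),(125,255,255)); k[:,:200]=0;k[:,320:]=0; ys,xs=np.where(k[:260]); d=depthpts(f,np.c_[xs,ys]); print('blue z',np.percentile(d[:,2],[10,50,90]),o['t'])
E
python3 lab.py; python3 st.py
```

```text
t: 22.52
tcp_pos: [0.5138, -0.3506, 0.0091]
eef_rot: [[0.998, -0.063, -0.0], [-0.063, -0.998, 0.0], [-0.0, -0.0, -1.0]]
wrist_force: [-0.3, -0.6, -0.2]
grip_width: 0.0428
gripper_force: 0.0
t: 23.15
tcp_pos: [0.5136, -0.3505, 0.2017]
eef_rot: [[0.998, -0.063, 0.001], [-0.063, -0.998, -0.0], [0.001, 0.0, -1.0]]
wrist_force: [0.2, -0.4, -1.5]
grip_width: 0.0429
gripper_force: 0.0
t: 23.65
tcp_pos: [0.4351, -0.3457, 0.2484]
eef_rot: [[0.998, -0.063, 0.001], [-0.063, -0.998, -0.0], [0.001, 0.0, -1.0]]
wrist_force: [0.4, 1.1, -0.4]
grip_width: 0.0427
gripper_force: 0.0
blue z [0.03122215 0.03302362 0.03421774] 23.7
scene ptr -80.05 0.14077481707050696
face n 288 normal -78.86 dist 0.07556469690341161
lid n 621 ((0.5286121964454651, 0.22258557379245758), (0.09328058362007141, 0.07473594695329666), 10.308053970336914) lid dir -77.4 0.048587514095574276 ptr dir -79.0 0.14116175764269911
```

View pics/end.png

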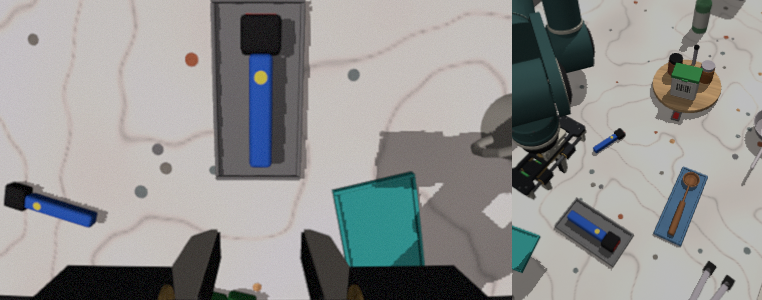

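The scanner lies flat in the grey tray at (260,100), with its top at z = 0.033. The stand is at the pointer, the spoon is on its rest, and the robot is touching nothing.

```bash
python3 -c "
from rig import workorder
print(workorder.close_job())"
```

```text
the job is handed in; nothing more can be done
None
```

The job is handed in at about 24 s: the stand's label is within about 1° of the pointer, the scanner was held at a calculated 8 cm for over a second and now lies flat in the grey tray, and the spoon looks undisturbed; I haven't seen the judge's result.

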